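# Show the shanked footbed to the inspection camera

## Robot

A 7-joint arm with a two-finger parallel gripper is mounted at the origin on a cart in front of the work surface, level with it; the furniture and walls round the work are solid. World frame = base frame: x ahead of the robot, y to its left, z up, the work surface at z = 0. Lengths are in m, angles in degrees, forces in N, time in s.
With the tool pointing down it reaches from about 0.4 to 0.85 m from the base axis. Payload 4.5 kg.
Tool frame: the origin (TCP) lies midway between the tips of the shut fingers; the grasp point (between the pads) lies bot.grip_point_offset behind it (bot.grip_point_offset is the distance from the TCP to the grasp point, in m); z points along the fingers, y is the line along which they close (so a half turn about z gives the same grasp; the last joint's range is limited). The gripper opens to 85 mm and grips with 20 to 120 N. Pads are 22 mm wide; open, the fingers measure 114 mm over their backs; the gripper's body (76 mm by 85 mm) begins 54 mm behind the grasp point. The pads swing forward as they close: fully open they stand 13 mm farther back than shut.
Start: joints at [-69.053, 39.483, -11.15, 89.685, 9.013, 51.709, -12.324], TCP at [0.204, 0.591, 0.231] pointing down, gripper open.
Joint ranges: [-172.22, 172.22], [-26.19, 119.32], [-84.43, 86.54], [7.71, 146.69], [-57.33, 237.33], [2.42, 119.75], [-152.13, 152.13]. Speed limits (degrees/s): [147.25, 147.25, 180, 180, 180, 180, 180].

## Interface

Orientations are given as a 3x3 rotation matrix whose columns are the frame's x, y, z axes.
In Python, from station import bot, effector, imaging, order, finder gives the robot as it stands. Calls block until the motion is done:
- bot.movep(position, orientation): joint-space move of the TCP to a pose.
- bot.movel(position, frame=None, v=0.15): straight line of the TCP; frame=None keeps the orientation; v is the mean speed in m/s.
- bot.goto_joints(angles): joint-space move.
- effector.set_gripper(opening, newtons=None): opening from 0.0 (shut) to 1.0 (fully open); newtons is the grip in N (None keeps the last); returns when the fingers have stopped.
- bot.wait(seconds).
- bot.ik(position, orientation): joint angles nearest the present ones, or None.
- bot.observe(): the state.
- imaging.camera(name): name is "scene" or "side" or "wrist"; returns the picture (420x560x3 uint8, blue, green, red); there is no depth.
- imaging.camera_params(name): a dict with "fx", "fy", "cx", "cy" (pixels), "k1" (the pictures are not rectified: a ray, as slopes to the right and down, at radius r is drawn at 1 + k1 r^2 times it, then the intrinsics apply), "xyz" and "rotation" of the camera in the world; the wrist camera has in their place "T_tool_cam" (4x4, takes a point from camera to tool coordinates, whose origin is the TCP and whose axes are the flange's). Camera axes: x right, y up, looking along -z (the intrinsics and any distortion apply to the point x, -y, -z); pixel columns grow to the right and rows downward; lengths in m; the calibration is good to about 2 mm. A picture is of the moment at which its call begins: read the wrist's pose just before it. camera_params takes no time and is no camera call.
A pose or a line that the arm cannot do raises bot.Unreachable and nothing moves.
- order.job_done(): hands the job in; it is judged then, once.
Trained networks look in the newest picture that a camera, given by its name, has taken for a name from the list of things; names that differ only in an ending like _2 or _b are one class to them, and where a whole thing is asked for, a point or a joint stands for the part that bears it (a point fixed in the world has none). Each returns a list of dicts, best first, with "confidence" (0 to 1); they miss things now and then, are a little off and sometimes report something else, mostly with a low value. They report only what shows in the picture. A call takes as long as a camera call.
- finder.cut_out(camera, name): "pixels" (420x560 bool, what is visible of it) and "position" ([column, row] in pixels, amid what is visible of it).
The state is a dict: "time": time; "joint_pos": joint angles; "joint_velocities": joint speeds; "tau": joint torques, N m; "tcp_pos": TCP position; "orientation": TCP orientation; "ft_force": force on the tool from outside, world axes, zero at the start; "ft_torque": the same for the moment, N m; "width": opening from 0.0 (shut) to 1.0 (fully open); "grasp_force": force on a finger pad.
Only numpy, scipy, OpenCV 4.12 (cv2) and the standard library are available. Lean on these libraries where they do the work, as an engineer would, in place of code of your own. Each camera call takes 0.05 s, during which the arm holds its last target. There are 200 camera calls.

## Task

We are checking how the shank sits: the inspection camera has been left swung away, so turn it back (the wing knob on top is its handle) until its pointer stands at the zero mark of the dial, and let go of it. Then draw the footbed with the steel shank out of the drying rack, leaving the other two standing in it, and hold it up to the camera without knocking it: shank side to the lens, its middle on the lens axis 150 mm in front of the glass, square to the lens (which looks a little downwards), long side level. Finish while holding it still in the air there; do not put it down.

Things in the scene. Friction and masses are not known exactly. Their poses are not given: they have to be found in the camera images.
- cam_stand: fixed camera stand: square steel foot 130 x 130 x 12 mm, post, and a graduated metal dial (diameter 114 mm, face 183 mm above the bench). Origin on the bench at the post's axis, z up. Marks every 10 degrees; the zero mark is the longest and widest, with a raised dark lug on the rim, on the dial's -x side. +y: the direction, seen from above, in which the camera looks at zero
- pan_head (a joint): pan angle of the camera head about the upright post, rad: 0 when the black pointer stands at the zero mark, growing clockwise seen from above, free from -0.7 to 1.5; found between 0.45 and 1.15. Stiff (0.12 N m), stays where it is left. Camera, pointer and wing knob turn with it as one piece
- wing_knob (a point): middle of the black wing knob, on the head's turning axis, 267 mm above the bench; its axes turn with the head. The wing is an upright flat bar 14 mm thick (x), 48 mm long (y, the way the camera points), from 15 mm below to 15 mm above this point, on a disc of 34 mm diameter; pinch it across x from above
- lens (a point): grey inspection camera on the head, black lens with ring light (diameter 56 mm). Origin at the centre of the lens glass, 120 mm in front of the post's axis, 205 mm above the bench; +y is the optical axis, out of the lens, 20 degrees below the horizontal; x is level. The housing reaches 86 mm behind the origin and 22 mm to each side
- focus (a point): the point on the optical axis 150 mm in front of the lens glass, where the middle of the footbed belongs; its axes are those of lens, and it turns with the camera
- rack: fixed drying rack: wooden board 172 x 190 mm, top 14 mm above the bench, with three places 52 mm apart along its x (-52, 0, 52 mm). A place is two gates of upright steel pins (diameter 5 mm, to 62 mm above the bench) at y = -62 and 62 mm, 10.6 mm between the pins of a gate. Origin on the bench at its centre, z up
- shank_footbed: stiff footbed of fibreboard and cork, 225 x 62 x 8 mm, about 70 g, with a flush steel shank (108 x 13 mm, two brass rivets) in its fibreboard face, standing on its long edge in the rack. Origin at the middle (balance point within 3 mm); x thickness, shank on the -x face; y to the toe; z up in the rack. At the waist (y = 0) the upper edge is 20 mm above the origin, the lower 26 mm below
- plain_footbed_a: footbed of the same shape and size without a shank, standing in another place of the rack; same axes
- plain_footbed_b: another footbed like it without a shank, in the remaining place; same axes

How it is judged:
By the outcome, as a careful person would: the job done as asked, in the order asked, and still so for the second after the job is handed in, while the arm keeps its last pose, push and grip.
It also fails if it takes over 48 s, if anything falls off the work surface, if the arm or the gripper's body presses on something with over 40 N, if the wrist force passes 120 N, or if a joint passes its speed limit or range.

## Working session

There is one attempt and no reset: what is moved stays moved. The work goes in short steps, each a Python script; the robot and the scene stay as the last script left them, time stands still between calls to the robot, and variables do not carry over. Pictures are saved under pics/ and viewed, at most 10 in all, crops included, and the job is handed in when it is done.

```bash
ls; mkdir -p pics; python3 - <<'E'
from station import bot, effector, imaging, order, finder
import cv2,numpy as np
print(bot.grip_point_offset, bot.observe()['time'], bot.observe()['orientation'])
a=imaging.camera("scene");b=imaging.camera("side");w=imaging.camera("wrist")
cv2.imwrite("pics/scene.png",a);cv2.imwrite("pics/side.png",b);cv2.imwrite("pics/wrist.png",w)
for c in("scene","side","wrist"):
    p=imaging.camera_params(c);print(c,p)
    for n in("cam_stand","pan_head","rack","shank_footbed","plain_footbed_a"):
        print(n,[(round(r["confidence"],2),np.round(r["position"]),r["pixels"].sum()) for r in finder.cut_out(c,n)])
E
```

```text
pics
0.0187 0.0 [[-9.45466502e-01  3.25719016e-01 -4.65632299e-04]
 [ 3.25719312e-01  9.45464746e-01 -1.82848843e-03]
 [-1.55334529e-04 -1.88043999e-03 -9.99998220e-01]]
scene {'fx': 542.6483537288337, 'fy': 542.6483537288337, 'cx': 278.19402853332167, 'cy': 204.79464338472195, 'k1': 0.023224947400080635, 'xyz': array([-0.42893713, -0.80474065,  0.79156514]), 'rotation': array([[ 0.62751061,  0.35255009, -0.69421818],
       [-0.77860699,  0.28558099, -0.55876172],
       [ 0.00126402,  0.89115203,  0.45370306]])}
cam_stand []
pan_head [(0.89, array([377., 200.]), np.int64(1286)), (0.16, array([215., 266.]), np.int64(971))]
rack [(0.84, array([216., 265.]), np.int64(830))]
shank_footbed [(0.6, array([219., 260.]), np.int64(1299))]
plain_footbed_a [(0.83, array([244., 234.]), np.int64(827)), (0.66, array([228., 240.]), np.int64(839))]
side {'fx': 544.1382046026222, 'fy': 544.1382046026222, 'cx': 281.2744954557806, 'cy': 210.4402309784333, 'k1': -0.0004019845088860025, 'xyz': array([ 0.14039091, -0.60791741,  1.17199148]), 'rotation': array([[ 0.84575133,  0.4499579 , -0.28677968],
   
[... 326 characters left out ...]
ray([227., 214.]), np.int64(675))]
plain_footbed_a [(0.88, array([240., 203.]), np.int64(682)), (0.79, array([258., 191.]), np.int64(760))]
wrist {'fx': 345.2161610804218, 'fy': 345.2161610804218, 'cx': 277.4864536529978, 'cy': 203.46225897395848, 'k1': -0.09037299133313373, 'T_tool_cam': array([[-4.26053271e-04,  9.53030846e-01,  3.02872952e-01,
         7.68722156e-02],
       [ 9.99999863e-01,  4.98292595e-04, -1.61239229e-04,
         4.95220093e-04],
       [-3.04585308e-04,  3.02872842e-01, -9.53030928e-01,
        -1.42985725e-01],
       [ 0.00000000e+00,  0.00000000e+00,  0.00000000e+00,
         1.00000000e+00]])}
cam_stand []
pan_head []
rack []
shank_footbed []
plain_footbed_a []
```

```bash
python3 - <<'E'
import cv2
a=cv2.imread("pics/scene.png");b=cv2.imread("pics/side.png")
cv2.imwrite("pics/sc2.png",cv2.resize(a[130:350,130:430],(800,587),interpolation=cv2.INTER_CUBIC))
cv2.imwrite("pics/si2.png",cv2.resize(b[130:355,160:460],(800,600),interpolation=cv2.INTER_CUBIC))
E
```

```text
(no output)
```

View pics/sc2.png

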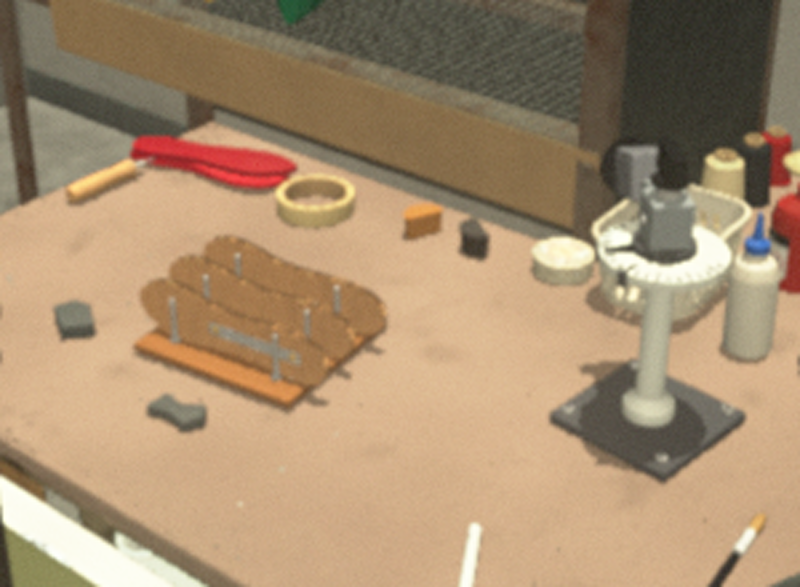

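View pics/si2.png

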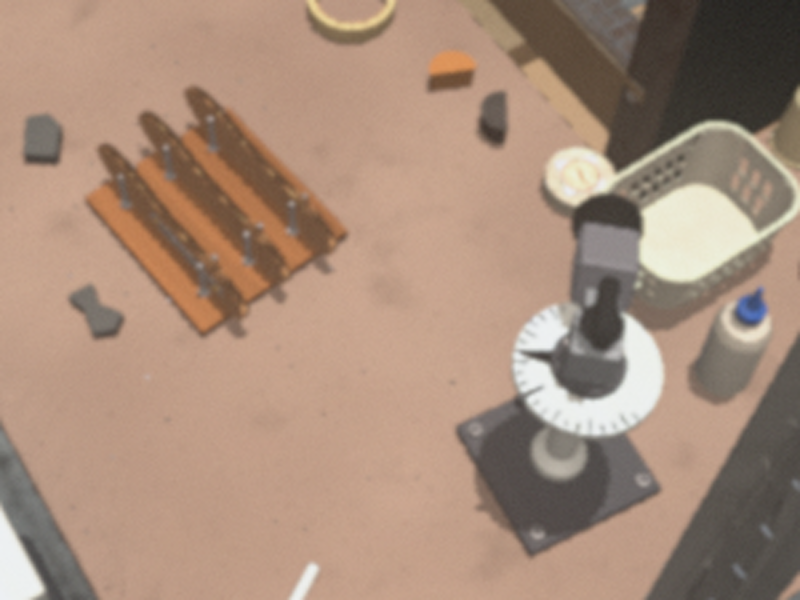

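The shank bed is the place nearest the scene camera (shank at crop (255,343), facing that camera). The dial has its lug/zero mark near side crop (533,393), with the pointer at (530,354). Next: rough positions, then a move of the wrist camera above both.

```bash
cat > h.py <<'E'
from station import bot, effector, imaging, order, finder
import cv2,numpy as np
from scipy.optimize import least_squares
def cam(name,st=None):
    p=imaging.camera_params(name)
    if "xyz" in p: return p,p["rotation"],p["xyz"]
    R,t=np.array(st["orientation"]),np.array(st["tcp_pos"]);T=p["T_tool_cam"]
    return p,R@T[:3,:3],R@T[:3,3]+t
def proj(C,P):
    p,R,t=C;c=(np.atleast_2d(P)-t)@R
    s=np.c_[-c[:,0]/c[:,2],c[:,1]/c[:,2]]; s=s*(1+p["k1"]*(s**2).sum(1,keepdims=True))
    return np.c_[p["cx"]+p["fx"]*s[:,0],p["cy"]+p["fy"]*s[:,1]]
def plane(C,uv,z):
    p,R,t=C;uv=np.atleast_2d(uv).astype(float)
    s=(uv-[p["cx"],p["cy"]])/[p["fx"],p["fy"]];u=s.copy()
    for _ in range(8): u=s/(1+p["k1"]*(u**2).sum(1,keepdims=True))
    d=np.c_[u[:,0],-u[:,1],-np.ones(len(u))]@R.T
    return t+d*((z-t[2])/d[:,2])[:,None]
def down(yaw): # tool z down, tool x at yaw(deg)
    a=np.radians(yaw);x=np.array([np.cos(a),np.sin(a),0]);z=np.array([0,0,-1.])
    return np.c_[x,np.cross(z,x),z]
def yawof(R): return np.degrees(np.arctan2(R[1,0],R[0,0]))
E
python3 - <<'E'
from h import *
S=cam("scene");D=cam("side")
f=lambda l,o:np.array(l)/2.6667+o
r=lambda *a:print(np.round(np.array(a[-1]),3).tolist(),a[0])
r("foot side L,B,R",plane(D,f([(458,430),(531,551),(660,488)],(160,130)),.012))
r("foot scene L,B,R",plane(S,f([(552,416),(662,478),(744,416)],(130,130)),.012))
r("dial centre side",plane(D,f([(588,368)],(160,130)),.183))
r("dial zero(lug), pointer side",plane(D,f([(533,393),(525,354)],(160,130)),.183))
r("lug scene",plane(S,f([(622,278),(605,247)],(130,130)),.183))
r("board side L,B,R",plane(D,f([(88,200),(203,332),(346,235)],(160,130)),.014))
r("board scene L,B",plane(S,f([(135,345),(290,403)],(130,130)),.014))
s=bot.observe();print(yawof(s["orientation"]))
E
```

```text
[[0.516, -0.23, 0.012], [0.504, -0.351, 0.012], [0.63, -0.365, 0.012]] foot side L,B,R
[[0.514, -0.231, 0.012], [0.497, -0.355, 0.012], [0.624, -0.368, 0.012]] foot scene L,B,R
[[0.573, -0.296, 0.183]] dial centre side
[[0.525, -0.291, 0.183], [0.54, -0.261, 0.183]] dial zero(lug), pointer side
[[0.509, -0.294, 0.183], [0.546, -0.254, 0.183]] lug scene
[[0.354, 0.153, 0.014], [0.376, -0.029, 0.014], [0.54, -0.012, 0.014]] board side L,B,R
[[0.352, 0.154, 0.014], [0.375, -0.032, 0.014]] board scene L,B
160.98928398377117
```

```bash
python3 - <<'E'
from h import *
c=np.array([.572,-.295,.254])
for y in (43,-137,83,-97): print("wing",y,None if (q:=bot.ik(c,down(y))) is None else np.round(q))
g=np.array([.395,.065,.04])
for y in (96,-84): print("pick",y,None if (q:=bot.ik(g,down(y))) is None else np.round(q))
a=np.radians(83.5);t=np.radians(20)
d=np.array([np.cos(a),np.sin(a),0]);yl=np.cos(t)*d-[0,0,np.sin(t)];zf=np.sin(t)*d+[0,0,np.cos(t)]
for s in (1,-1):
    z=-zf;ty=s*yl;R=np.c_[np.cross(ty,z),ty,z]
    print("fin",s,yawof(R),None if (q:=bot.ik([.60,-.036,.147],R)) is None else np.round(q))
bot.movep([.42,.04,.27],down(96));s=bot.observe();w=imaging.camera("wrist");cv2.imwrite("pics/rack.png",w)
np.savez("rack.npz",**{k:s[k] for k in("tcp_pos","orientation")})
for n in("rack","shank_footbed","plain_footbed_a"):
    r=finder.cut_out("wrist",n);print(n,[(round(x["confidence"],2),np.round(x["position"]),x["pixels"].sum()) for x in r])
    if n=="shank_footbed" and r: np.save("shank.npy",r[0]["pixels"])
print(bot.observe()["time"],np.round(s["tcp_pos"],4),np.round(s["joint_pos"]))
for y in (43,-137,83,-97): print("wing",y,None if (q:=bot.ik(c,down(y))) is None else np.round(q))
E
```

```text
wing 43 [ 13.  41.  20.  86. -15.  56. -10.]
wing -137 [ 40.  42. -31.  84.  24.  61. 136.]
wing 83 [19. 40.  8. 85. -6. 55. 22.]
wing -97 [  -4.   53.   62.   87.  -49.   70. -121.]
pick 96 [  18.   61.  -60.  134.   87.   49. -101.]
pick -84 [ -2.  50. -22. 135.  98.  17.  71.]
fin 1 173.5 [-9. 46. -5. 96. 30. 48. 49.]
fin -1 -6.500000000000008 [-29.  51.  34.  98. -10.  41. -94.]
rack [(0.83, array([296., 128.]), np.int64(18041))]
shank_footbed [(0.81, array([259., 128.]), np.int64(2138)), (0.43, array([307., 122.]), np.int64(2490))]
plain_footbed_a [(0.77, array([358., 122.]), np.int64(3385)), (0.77, array([309., 120.]), np.int64(2281))]
3.225 [0.4203 0.0411 0.27  ] [-14.  21.   3. 120.  -2.  39.  -4.]
wing 43 [ 13.  41.  19.  86. -15.  56. -11.]
wing -137 [ 40.  42. -33.  84.  25.  61. 135.]
wing 83 [19. 40.  8. 85. -6. 55. 22.]
wing -97 [  -4.   53.   62.   87.  -49.   70. -121.]
```

View pics/rack.png

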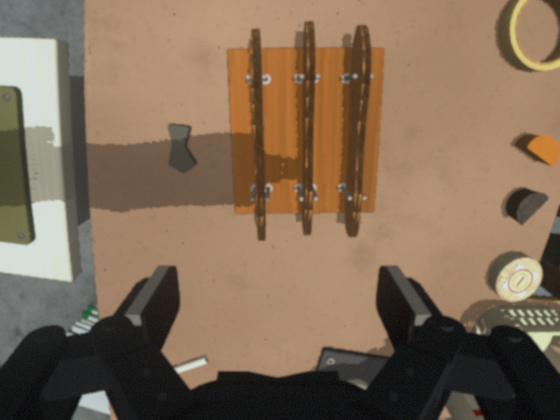

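The rack picture shows the board's corners at (227,48), (384,48), (376,212) and (235,212). The shank footbed is the left one, running from (255,30) to (262,239). On to the camera stand.

```bash
python3 - <<'E'
from h import *
s=dict(np.load("rack.npz"));C=cam("wrist",s)
b=plane(C,[(227,48),(384,48),(376,212),(235,212)],.014);print(np.round(b,4).tolist(),np.round(b.mean(0),4))
print("sides",np.linalg.norm(b-np.roll(b,-1,0),axis=1))
e=plane(C,[(255.5,29.5),(262,239)],.045);print("ends",np.round(e,4).tolist(),e.mean(0),np.linalg.norm(e[0]-e[1]),np.degrees(np.arctan2(*(e[0]-e[1])[1::-1])))
pins=plane(C,[(250,78),(266,79),(253,190),(268,190)],.062);print("pins",np.round(pins,4).tolist())
c=[.572-.02,-.295,.38]
bot.movep(c,down(83+70));s=bot.observe();w=imaging.camera("wrist");cv2.imwrite("pics/stand.png",w)
cv2.imwrite("pics/stand2.png",cv2.resize(w,(800,600),interpolation=cv2.INTER_CUBIC))
np.savez("stand.npz",**{k:s[k] for k in("tcp_pos","orientation")})
for n in("cam_stand","pan_head"):
    r=finder.cut_out("wrist",n);print(n,[(round(x["confidence"],2),np.round(x["position"]),x["pixels"].sum()) for x in r])
print(bot.observe()["time"],np.round(s["tcp_pos"],4),np.round(s["joint_pos"]))
C=cam("wrist",s);print(proj(C,[.572,-.295,.183]))
E
```

```text
[[0.3534, 0.1621, 0.014], [0.5228, 0.1814, 0.014], [0.5482, -0.0055, 0.014], [0.3759, -0.0238, 0.014]] [0.4501 0.0786 0.014 ]
sides [0.17049232 0.18859092 0.17331295 0.18726546]
ends [[0.3847, 0.1788, 0.045], [0.4121, -0.0424, 0.045]] [0.39840351 0.06820649 0.045     ] 0.22293608562170303 97.06076807302507
pins [[0.3848, 0.1315, 0.062], [0.4003, 0.1322, 0.062], [0.3975, 0.0198, 0.062], [0.4132, 0.0215, 0.062]]
cam_stand [(0.8, array([306., 201.]), np.int64(16543)), (0.51, array([334., 219.]), np.int64(9283))]
pan_head [(0.6, array([332., 220.]), np.int64(9217))]
4.7833 [ 0.5523 -0.2932  0.3796] [ 29.  32. -10.  77.   6.  72.  82.]
[[283.85190328 191.96709617]]
```

View pics/stand2.png

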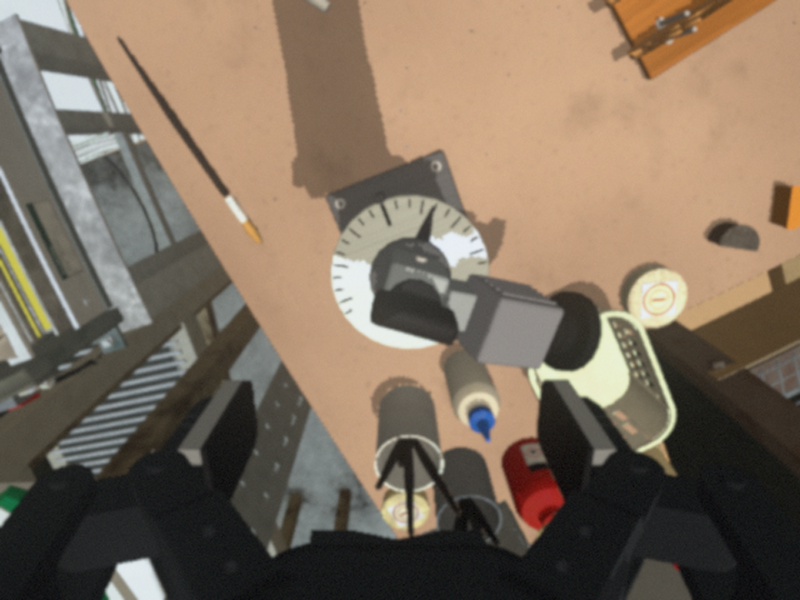

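The dial's rim spans (331–489, 194–348) in the enlarged picture, with the zero mark at (386,214). The pointer tip is at (432,208), and the wing runs from (372,308) to (457,320).

```bash
python3 - <<'E'
from h import *
s=dict(np.load("stand.npz"));C=cam("wrist",s);k=1.4286
rim=plane(C,np.array([(331,270),(489,270),(410,194),(411,348),(352,220),(354,327),(466,217)])/k,.183)
f=least_squares(lambda p:np.hypot(*(rim[:,:2]-p[:2]).T)-.057,[.57,-.295]);print("centre",f.x,np.round(f.fun,4))
ang=lambda uv,z,c:[round(float(np.degrees(np.arctan2(*(q[:2]-c)[::-1]))),1) for q in plane(C,np.array(uv)/k,z)]
print("zero",ang([(386,214),(384,207),(388,221)],.183,f.x),"pointer",ang([(432,208),(427,225)],.187,f.x))
w=plane(C,np.array([(379,291),(372,308),(457,322),(453,341)])/k,.282);print("wing",np.round(w,4).tolist())
# dense zoom
im=cv2.imread("pics/stand.png")
ce=proj(C,[*f.x,.183])[0];x,y=(ce-[70,65]).astype(int);print(x,y)
cv2.imwrite("pics/z.png",cv2.resize(im[y:y+110,x:x+140],(800,629),interpolation=cv2.INTER_CUBIC)[:600])
# foot corners
foot=plane(C,np.array([(329,193),(441,150),(465,207)])/k,.012);print(np.round(foot,4).tolist())
E
```

```text
centre [ 0.5740057  -0.29241997] [-0.0005 -0.0003  0.0005 -0.0001 -0.0003  0.0003 -0.0002]
zero [174.2, 173.6, 174.8] pointer [136.5, 136.1]
wing [[0.5482, -0.3003, 0.282], [0.5547, -0.3078, 0.282], [0.5817, -0.2718, 0.282], [0.5906, -0.2782, 0.282]]
216 127
[[0.5032, -0.3447, 0.012], [0.5166, -0.2237, 0.012], [0.5796, -0.2262, 0.012]]
```

View pics/z.png

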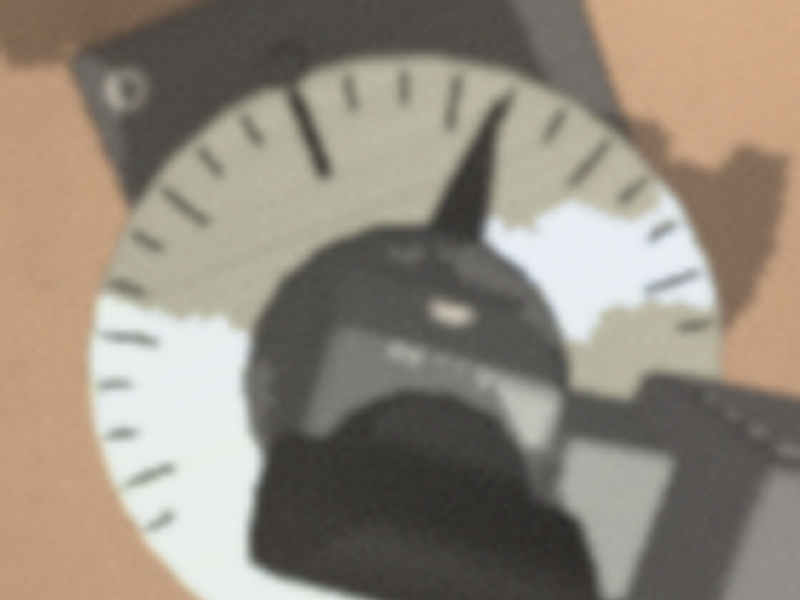

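Pan is about 38°: the pointer is just short of the 40° mark. The zero mark points to about yaw 174. Turning the knob now.

```bash
python3 - <<'E'
from h import *
x,y=.5735,-.293
effector.set_gripper(.5,50)
bot.movep([x,y,.32],down(46));bot.movel([x,y,.256],v=.1)
print(np.round(bot.observe()["ft_force"],1))
effector.set_gripper(0.0,50)
s=bot.observe();print("w",s["width"],s["grasp_force"],np.round(s["ft_force"],1),np.round(s["ft_torque"],2),yawof(s["orientation"]),s["tcp_pos"])
q=np.array(s["joint_pos"]);y0=yawof(s["orientation"])
for d in np.linspace(0,83.8-y0,6)[1:]:
    g=q.copy();g[6]+=d;bot.goto_joints(g)
s=bot.observe();print(yawof(s["orientation"]),s["tcp_pos"],np.round(s["ft_force"],1),np.round(s["ft_torque"],2),s["time"])
effector.set_gripper(.5);p=s["tcp_pos"];bot.movel([p[0],p[1],.33],v=.12)
bot.movep([.552,-.293,.38],down(153));s=bot.observe();w=imaging.camera("wrist");cv2.imwrite("pics/s3.png",w)
np.savez("s3.npz",**{k:s[k] for k in("tcp_pos","orientation")})
C=cam("wrist",s);ce=proj(C,[.574,-.2924,.183])[0];a,b=(ce-[70,65]).astype(int);print(a,b,s["time"])
cv2.imwrite("pics/z3.png",cv2.resize(w[b:b+105,a:a+140],(800,600),interpolation=cv2.INTER_CUBIC))
E
```

```text
[-0.2  0.1 -0.1]
w 0.150640523682574 51.97197496891022 [-1.9  0.8  6.2] [0.3  0.42 0.06] 46.01458145913022 [ 0.57360324 -0.29299382  0.25692532]
83.43666538818951 [ 0.57340558 -0.29290698  0.25696131] [-2.2  1.9  3.2] [0.3  0.4  0.17] 9.1667
217 128 11.2917
```

View pics/z3.png

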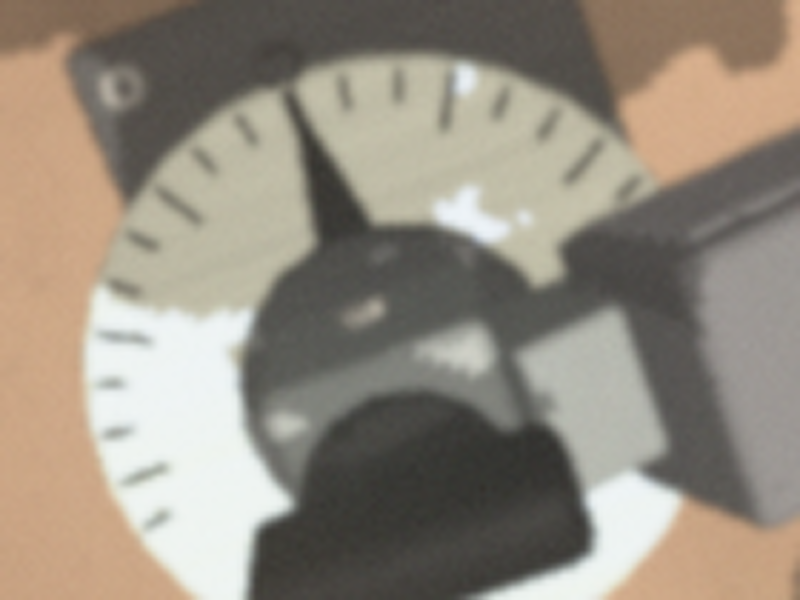

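The pointer tip (287,90) now covers the zero mark, within about 0.5°. Next I pick the footbed.

```bash
python3 - <<'E'
from h import *
D=cam("side")
f=lambda l,o:np.array(l)/2.6667+o
print("beam",np.round(plane(D,f([(605,150),(520,50),(640,40)],(160,130)),.0),2).tolist(),"basket",np.round(plane(D,f([(605,185),(725,125),(660,300)],(160,130)),.08),2).tolist())
x,y=.3985,.0695
bot.movep([.45,.0,.3],down(96.9));bot.movep([x,y,.15],down(96.9))
print(np.round(bot.observe()["joint_pos"]))
bot.movel([x,y,.036],v=.12);print(np.round(bot.observe()["ft_force"],1))
effector.set_gripper(0.0,60)
s=bot.observe();print("w",s["width"],s["grasp_force"],np.round(s["ft_force"],1),s["tcp_pos"],yawof(s["orientation"]))
bot.movel([x,y,.18],v=.12);s=bot.observe();print("lift",s["width"],s["grasp_force"],np.round(s["ft_force"],1),s["time"])
np.savez("s4.npz",**{k:s[k] for k in("tcp_pos","orientation")})
v=[]
for n in("wrist","scene","side"):
    w=imaging.camera(n);cv2.imwrite(f"pics/l_{n}.png",w)
    v.append(w)
S=[v[0][:, :],v[1][130:340,130:410],v[2][130:340,160:440]]
cv2.imwrite("pics/l.png",np.vstack([np.hstack([cv2.resize(v[0],(400,300)),cv2.resize(S[1],(400,300))]),np.hstack([cv2.resize(S[2],(400,300)),np.zeros((300,400,3),np.uint8)])]))
E
```

```text
beam [[0.81, -0.06, 0.0], [0.82, 0.09, 0.0], [0.93, 0.03, 0.0]] basket [[0.74, -0.13, 0.08], [0.88, -0.13, 0.08], [0.71, -0.25, 0.08]]
[-19.  34.   4. 131.  -9.  15.  -0.]Traceback (most recent call last):
  File "<stdin>", line 8, in <module>
station.Unreachable: the arm cannot follow that straight line within its joint ranges
```

```bash
python3 - <<'E'
from h import *
x,y=.3985,.0695
print(bot.observe()["time"])
bot.movel([x,y,.24],v=.2)
bot.goto_joints([-69.053, 39.483, -11.15, 89.685, 9.013, 51.709, -12.324])
for z in (.24,.2,.18,.14,.1,.06,.036): print(z,None if (q:=bot.ik([x,y,z],down(96.9))) is None else np.round(q).tolist(), None if (q:=bot.ik([x,y,z],down(-83.1))) is None else np.round(q).tolist())
print(bot.observe()["time"])
E
```

```text
13.3167
0.24 [-18.0, 23.0, 2.0, 125.0, -1.0, 32.0, -8.0] [17.0, 29.0, -49.0, 124.0, 33.0, 42.0, 132.0]
0.2 [-17.0, 27.0, 0.0, 128.0, -0.0, 24.0, -9.0] [14.0, 33.0, -47.0, 127.0, 41.0, 37.0, 124.0]
0.18 [-16.0, 30.0, -0.0, 129.0, 0.0, 21.0, -10.0] [12.0, 35.0, -44.0, 128.0, 45.0, 34.0, 120.0]
0.14 [-16.0, 35.0, -1.0, 132.0, 3.0, 13.0, -13.0] [8.0, 39.0, -38.0, 131.0, 54.0, 28.0, 112.0]
0.1 [-16.0, 40.0, -1.0, 133.0, 6.0, 6.0, -16.0] [1.0, 42.0, -27.0, 133.0, 65.0, 20.0, 103.0]
0.06 [5.0, 49.0, -35.0, 133.0, 84.0, 26.0, -96.0] [-9.0, 46.0, -12.0, 134.0, 87.0, 9.0, 82.0]
0.036 [17.0, 62.0, -60.0, 133.0, 87.0, 50.0, -100.0] [-3.0, 50.0, -21.0, 134.0, 98.0, 16.0, 71.0]
15.925
```

```bash
python3 - <<'E'
from h import *
x,y=.3985,.0695
q=np.array(bot.ik([x,y,.24],down(-83.1)));q[6]-=180
bot.goto_joints(q);s=bot.observe();print(s["tcp_pos"],yawof(s["orientation"]),s["width"])
try:
    bot.movel([x,y,.09],frame=down(96.9),v=.2)
    print(np.round(bot.observe()["joint_pos"]))
    bot.movel([x,y,.036],v=.1)
except bot.Unreachable as e: print(e); raise SystemExit
s=bot.observe();print(np.round(s["ft_force"],1),np.round(s["joint_pos"]))
effector.set_gripper(0.0,60)
s=bot.observe();print("w",s["width"],s["grasp_force"],np.round(s["ft_force"],1),s["tcp_pos"],yawof(s["orientation"]))
bot.movel([x,y,.18],v=.12);s=bot.observe();print("lift",s["width"],s["grasp_force"],np.round(s["ft_force"],1),s["time"])
np.savez("s4.npz",**{k:s[k] for k in("tcp_pos","orientation")})
v=[]
for n in("wrist","scene","side"):
    w=imaging.camera(n);cv2.imwrite(f"pics/l_{n}.png",w);v.append(w)
cv2.imwrite("pics/l.png",np.vstack([np.hstack([cv2.resize(v[0],(400,300)),cv2.resize(v[1][130:340,130:410],(400,300))]),np.hstack([cv2.resize(v[2][110:320,160:440],(400,300)),np.zeros((300,400,3),np.uint8)])]))
E
```

```text
[0.39888421 0.07037432 0.24017122] 96.96539007455189 0.497528585437627
[ -2.  43. -23. 133.  67.  17. -79.]
[-0.9 -0.2  0.9] [  -5.   50.  -19.  134.  100.   15. -111.]
w 0.08325515791947397 60.108476132154465 [-0.2 -1.4  6.9] [0.39845504 0.0695041  0.03647958] 96.91751952080844
lift 0.07412006924380354 59.63298976421356 [ 0.4  0.6 -0.4] 22.4333
```

View pics/l.png

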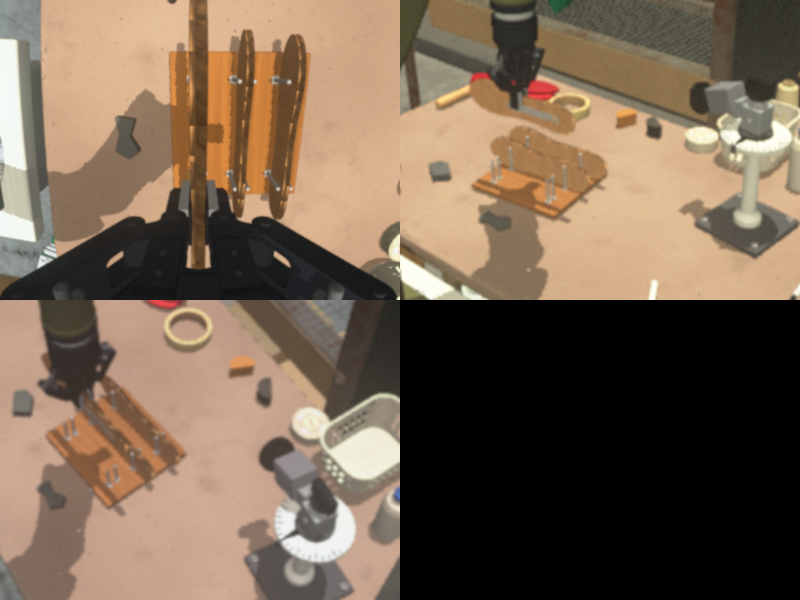

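Lifted cleanly, with the other two still standing. Next I measure where the footbed sits in the grip: the mask from the scene camera, cast onto the face plane, plus the shank colour.

```bash
cat >> h.py <<'E'
def face(C,uv,T,R,off=-.004):
    """pixels -> (y_f,z_f) on plane x_f=off; footbed frame origin T, axes R"""
    a=plane(C,uv,0.); t=C[2]; d=a-t
    l=((T-t)@R[:,0]+off)/(d@R[:,0])
    return ((t+d*l[:,None]-T)@R)[:,1:]
def footR(Rt): return np.c_[Rt[:,1],Rt[:,0],-Rt[:,2]]
E
python3 - <<'E'
from h import *
s=dict(np.load("s4.npz"));Rf=footR(s["orientation"]);T=s["tcp_pos"]+Rf[:,2]*.009
S=cam("scene")
imaging.camera("scene");r=finder.cut_out("scene","shank_footbed")
for x in r: print(x["confidence"],np.round(x["position"]),x["pixels"].sum())
im=cv2.imread("pics/l_scene.png")
m=r[0]["pixels"]; v,u=np.nonzero(m);p=face(S,np.c_[u,v],T,Rf)*1e3
print("y",np.percentile(p[:,0],[0,.5,99.5,100]),"z",np.percentile(p[:,1],[0,.5,99.5,100]))
for lo in range(-120,120,20):
    k=(p[:,0]>=lo)&(p[:,0]<lo+20)
    if k.any(): print(lo,k.sum(),np.percentile(p[k,1],[2,98]).round())
# rectified face view, 4 px/mm
yy,zz=np.meshgrid(np.arange(-130,130,.35),np.arange(60,-60,-.35))
P=T+Rf[:,0]*-.004+yy.ravel()[:,None]*1e-3*Rf[:,1]+zz.ravel()[:,None]*1e-3*Rf[:,2]
uv=proj(S,P).astype(np.float32).reshape(*yy.shape,2)
o=cv2.remap(im,uv,None,cv2.INTER_CUBIC)
for g in range(-120,121,20): cv2.line(o,(int((g+130)/.35),0),(int((g+130)/.35),8 if g else 342),(0,0,255),1)
for g in range(-60,61,10): cv2.line(o,(0,int((60-g)/.35)),(8 if g else 742,int((60-g)/.35)),(0,0,255),1)
cv2.imwrite("pics/face.png",o)
E
```

```text
0.89 [220. 210.] 1230
y [-121.439542   -120.70532361  102.15249704  104.14824196] z [-27.68410753 -26.5778308   33.50987257  36.35379747]
-120 111 [-23.  22.]
-100 137 [-26.  26.]
-80 137 [-25.  28.]
-60 129 [-24.  27.]
-40 117 [-22.  25.]
-20 59 [-22.  23.]
0 54 [-23.  20.]
20 109 [-25.  22.]
40 137 [-26.  34.]
60 130 [-25.  33.]
80 91 [-17.  28.]
100 12 [-7. 14.]
```

View pics/face.png

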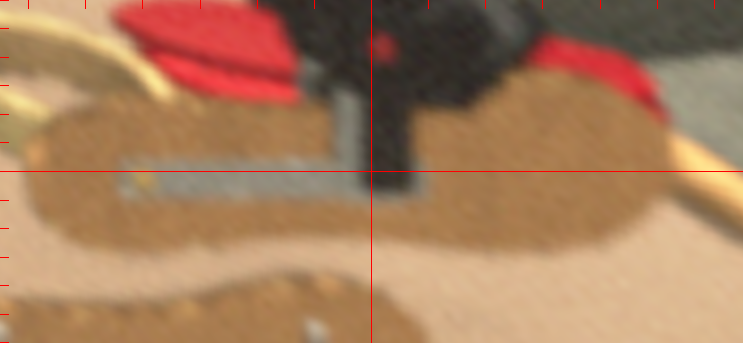

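The scene camera puts the footbed's middle about 8 mm heelward of the TCP (ends at −121 and +105), level and about 2 mm high. The wrist view says 1–3 mm. I'll check again at a waypoint behind the focus, facing both cameras.

```bash
cat >> h.py <<'E'
def final(yaw=83.5,c=(.5738,-.2925),back=0.,off=(0,0,.009)):
    """TCP pose putting footbed point (off: x_f,y_f,z_f from TCP) on focus (+back along horizontal)"""
    a,t=np.radians(yaw),np.radians(20);d=np.array([np.cos(a),np.sin(a),0]);k=np.array([0,0,1.])
    yl=np.cos(t)*d-np.sin(t)*k;zf=np.sin(t)*d+np.cos(t)*k
    Rf=np.c_[yl,np.cross(zf,yl),zf]; R=np.c_[Rf[:,1],Rf[:,0],-zf]
    F=np.array([*c,.205])+.12*d+.15*yl
    return F+back*d-Rf@np.array(off),R
def rect(C,im,T,Rf,fn):
    yy,zz=np.meshgrid(np.arange(-130,130,.35),np.arange(50,-50,-.35))
    P=T+Rf[:,0]*-.004+yy.ravel()[:,None]*1e-3*Rf[:,1]+zz.ravel()[:,None]*1e-3*Rf[:,2]
    o=cv2.remap(im,proj(C,P).astype(np.float32).reshape(*yy.shape,2),None,cv2.INTER_CUBIC)
    for g in range(-120,121,20): cv2.line(o,(int((g+130)/.35),0),(int((g+130)/.35),8 if g else 285),(0,0,255),1)
    for g in range(-50,51,10): cv2.line(o,(0,int((50-g)/.35)),(8 if g else 742,int((50-g)/.35)),(0,0,255),1)
    return o
E
python3 - <<'E'
from h import *
p,R=final(back=.07);print(p,np.round(bot.ik(p,R)),np.round(bot.observe()["joint_pos"]))
bot.movep(p,R);bot.wait(.2);s=bot.observe();print(s["tcp_pos"]-p,s["width"],np.round(s["ft_force"],1),s["time"],np.round(s["joint_pos"]))
Rf=footR(s["orientation"]);T=s["tcp_pos"]+Rf[:,2]*.009
out=[]
for n in("scene","side"):
    C=cam(n);im=imaging.camera(n);cv2.imwrite(f"pics/w_{n}.png",im)
    out.append(rect(C,im,T,Rf,n))
    for r in finder.cut_out(n,"shank_footbed"):
        v,u=np.nonzero(r["pixels"]);q=face(C,np.c_[u,v],T,Rf)*1e3
        print(n,round(r["confidence"],2),r["pixels"].sum(),"y",np.percentile(q[:,0],[0,.5,99.5,100]).round(1),"z",np.percentile(q[:,1],[.5,99.5]).round(1))
cv2.imwrite("pics/faces.png",np.vstack(out))
E
```

```text
[0.61091658 0.03326808 0.14523974] [  9.  57. -52.  91.  59.  77.  21.] [  8.  33. -37. 128.  40.  31. -54.]
[-2.29663027e-04  2.47882608e-05  5.16061846e-04] 0.08295483846171331 [ 0.1  0.6 -1.2] 24.075 [  9.  57. -52.  91.  59.  77.  21.]
scene 0.6 1082 y [-117.7 -114.8  109.3  112.5] z [-29.4  29.6]
side 0.76 1560 y [-114.6 -111.5  108.3  111.4] z [-31.8  31.1]
```

View pics/faces.png

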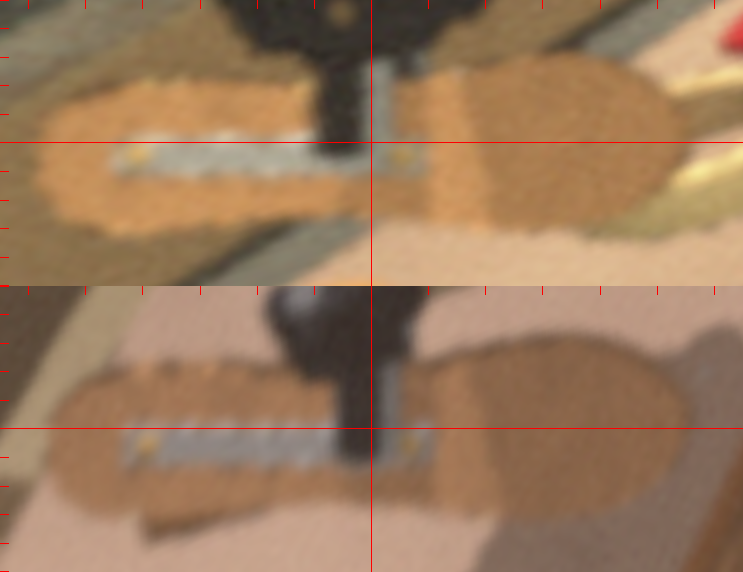

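Both views at the waypoint agree: middle about 3 mm heelward, height right, long side level. Moving in to the focus.

```bash
python3 - <<'E'
from h import *
p,R=final(off=(0,-.003,.0095))
bot.movel(p,frame=R,v=.06);bot.wait(.8);s=bot.observe()
print(s["tcp_pos"]-p,np.round((np.array(s["orientation"]).T@R),4).tolist(),s["width"],s["grasp_force"],np.round(s["ft_force"],1),s["time"],np.abs(s["joint_velocities"]).max())
Rf=footR(s["orientation"]);T=s["tcp_pos"]+Rf@[0,-.003,.0095]
a=imaging.camera("scene");b=imaging.camera("side")
L=T-.15*Rf[:,0]
for n,im in(("scene",a),("side",b)):
    C=cam(n)
    for q in (L,T): cv2.circle(im,tuple(int(round(v)) for v in proj(C,q)[0]),2,(0,0,255),-1)
cv2.imwrite("pics/f.png",np.hstack([cv2.resize(a[110:320,200:340+60],(400,420)),cv2.resize(b[110:320,240:440],(400,420))]))
E
```

```text
[-4.37405533e-06 -8.17181873e-06 -9.93101150e-06] [[1.0, 0.0, -0.0], [-0.0, 1.0, 0.0], [0.0, -0.0, 1.0]] 0.080179648817987 59.630633890628815 [ 0.5  0.4 -0.3] 26.3917 0.09562216626934159
```

View pics/f.png

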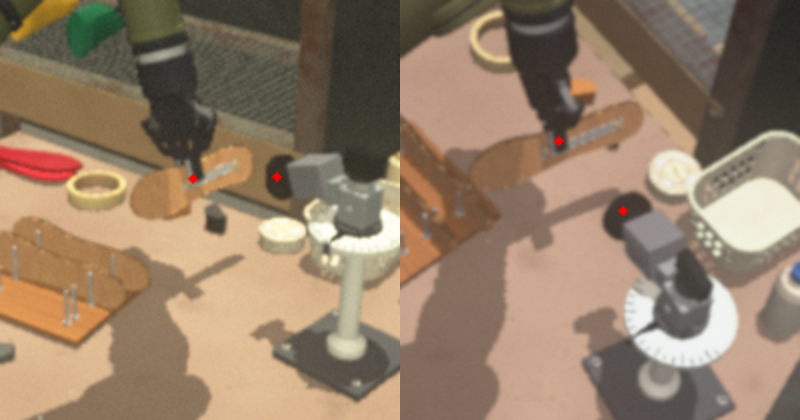

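The predicted lens point lies on the black lens in both views: scene (277,177) and side (622,211). The footbed stands square in front of it, held still, and the other two are still in the rack.

```bash
python3 -c "
from station import order
print(order.job_done())"
```

```text
the job is handed in; nothing more can be done
None
```

The job is handed in: the camera's pointer is on the zero mark (about 0.5° by eye) and released, and the shank footbed is held still, square and level at the focus point (estimated within a few mm), with the other two still standing in the rack.

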